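Fetch the juice carton from the cooler door

TASK

Pull the little table-top cooler's door open by its handle until it stands wide open, about square to the cooler, then take the orange juice carton out of the rack inside the door and set it down standing upright inside the blue tote. Set the carton down rather than dropping it, never tip it over, leave the door wide open and the white milk carton in its rack, and do not knock or shift the sanitizer bottle or the paper cups.

Things in the scene. Friction and masses are not known exactly. Their poses are not given: they have to be found in the camera images.
- cooler: Fixed cream table-top cooler, mint-green door. Body 220 deep (x) x 280 wide (y) x 250 high; origin at the centre of its underside, on the table. Its own -x is the front: the door, 25 mm thick and as wide and high as the body, covers x = -110 to -135 mm. The roof covers the cartons while the door is shut. Place and yaw (-0.15 to 0.25 rad) vary.
- cooler_door (a joint): Door angle in rad: 0 shut (as at the start), grows as it opens, stop at 1.9. Upright hinge at the left edge for a person facing the door (the cooler's +y side): seen from above it opens clockwise. No latch, no spring, only light friction (about 0.15 N m, 1 N at the handle); it stays where it is left.
- door_hinge (a point): Point on the hinge axis at handle height, 225 mm above the table; in the cooler's frame at x = -122.5, y = 140 mm (mid-thickness of the door). Its axes turn with the door: own -y runs along the door to its free edge (278 mm away), own -x points out of the outer face, own +x out of the inner face.
- door_handle: Dark steel bar handle on the door's outer face: level round bar 14 mm thick, 100 mm long between its end posts, 225 mm above the table (door top: 250). Origin at mid-bar; axes as the door's: y along the bar, x towards the door. Bar centre 50 mm off the door's face: 43 mm free behind it, open above and below. In door_hinge axes it is at x = -62.5, y = -190 mm.
- door_rack (a point): Middle of the floor of the white rack on the door's inner face, 42 mm above the table; axes as the door's. In door_hinge axes at x = 56, y = -122.5 mm. Two open-topped pockets about 60 mm square, walls up to 102 mm above the table, lie at y = +47.5 and -47.5 mm from here; each holds one carton, its middle about 43 mm from the door's inner face.
- juice: Orange carton, green band and green strip on top, 50 x 50 x 180 mm, 0.2 to 0.41 kg, standing in either rack pocket. Origin at the centre of its underside, z up; sides parallel to the door's axes within a few degrees. It rides with the door. Its top is 222 mm above the table, 28 mm below the door's top; about 45 mm is free between it and the milk.
- milk: White drinks carton with a blue band, same size as the juice, in the other pocket of the rack; it must stay there. Origin at the centre of its underside.
- tote: Loose blue open tote, 180 (x) x 240 (y) x 90 mm high outside, walls and floor 5 mm, empty, 0.8 kg. Origin at the centre of its underside, on the table.
- tote_in (a point): Centre of the tote's inner floor, 5 mm above the table; axes as the tote's. The inner floor is 170 (x) x 230 (y) mm.
- sanitizer: Bystander: clear bottle with an orange pump, 68 mm across, about 190 mm high; origin at the centre of its underside.
- cups: Bystander: stack of white paper cups, 80 mm across, 145 mm high; origin at the centre of its underside.

How it is judged:
On the way, in this order (a step that is already met when the one before it is completed fails the run):
1. the door is pulled open by its handle (past 0.3 rad with the fingers on the handle) (value of joint cooler_door above 0.3 rad and contact force between the fingers and door_handle above 0.3 N), for 0.1 s.
2. the door is wide open (past 1.2 rad) with the juice still in its rack (value of joint cooler_door above 1.2 rad and x of juice in the frame of door_rack between -0.03 and 0.03 m and y of juice in the frame of door_rack between -0.085 and 0.085 m and z of juice in the frame of door_rack between -0.03 and 0.03 m), for 0.2 s.
At the end, for the whole second after the job is handed in: Door open beyond 1.2 rad; juice carton at rest, upright (within 0.15 rad) on the tote's floor (within 12 mm), inside its walls; tote level (within 0.1 rad); milk carton standing in the door rack (within 0.25 rad of upright, within 20 mm of the rack floor's height) (value of joint cooler_door above 1.2 rad and x of juice in the frame of tote_in between -0.075 and 0.075 m and y of juice in the frame of tote_in between -0.105 and 0.105 m and z of juice in the frame of tote_in between -0.012 and 0.012 m and angle between juice's own z axis and vertical below 0.15 rad and linear speed of juice below 0.03 m/s and angle between tote's own z axis and vertical below 0.1 rad and x of milk in the frame of door_rack between -0.03 and 0.03 m and y of milk in the frame of door_rack between -0.085 and 0.085 m and z of milk in the frame of door_rack between -0.02 and 0.02 m and angle between milk's own z axis and vertical below 0.25 rad); the robot touches nothing.
It fails at once if the sanitizer bottle or cup stack is shifted more than 30 mm or tipped (distance of any of sanitizer, cups from where it was at the start of the episode above 0.03 m or angle between any of sanitizer, cups's own z axis and vertical above 0.5 rad).
It fails at once if the juice carton is tipped over (more than 0.8 rad) (angle between juice's own z axis and vertical above 0.8 rad).
It fails at once if the juice carton is dropped (let go and falling at more than 0.8 m/s, about 35 mm) (linear speed of juice above 0.8 m/s and contact force between the fingers and juice below 0.1 N).
It also fails if it takes over 58 s, if anything falls off the work surface, if the arm or the gripper's body presses on something with over 40 N, if the wrist force passes 120 N, or if a joint passes its speed limit or range.

ROBOT

A 7-joint arm with a two-finger parallel gripper is mounted at the origin on the work surface. World frame = base frame: x ahead of the robot, y to its left, z up, the work surface at z = 0. Lengths are in m, angles in rad, forces in N, time in s.
With the tool pointing down it reaches from about 0.425 to 0.95 m from the base axis. Payload 4.7 kg.
Tool frame: the origin (TCP) lies midway between the tips of the shut fingers; the grasp point (between the pads) lies 19 mm behind it; z points along the fingers, y is the line along which they close (so a half turn about z gives the same grasp; the last joint's range is limited). The gripper opens to 87 mm and grips with 3 to 60 N. Pads are 19 mm wide; open, the fingers measure 117 mm over their backs; the gripper's body (75 mm by 190 mm) begins 51 mm behind the grasp point.
Start: joints at [-1.151, 0.469, -0.049, 1.532, 0.024, 1.141, -0.082], TCP at [0.293, 0.608, 0.187] pointing down, gripper open.
Joint ranges: [-2.59, 2.59], [-0.33, 1.99], [-1.39, 1.29], [0.1, 2.45], [-1.04, 4.18], [0.21, 1.99], [-2.66, 2.66]. Speed limits (rad/s): [2.57, 2.57, 3.14, 3.14, 3.14, 3.14, 3.14].

INTERFACE

Orientations are given as a unit quaternion [w, x, y, z].
In Python, from workcell import env gives the robot as it stands. The module is installed in compiled form; this text tells all that it offers.
- The arm moves only by the tool step_arm, never from a script. Its argument "commands" is a list of rows, each an object with "xyz": the shift along the tool's x, y, z in mm, a list of three; "turn": the turn about the tool's z in degrees. In form: [{"xyz": [tx, ty, tz], "turn": turn}, ...]. A call has exactly 10 rows; each row shifts and turns the commanded pose from where the row before left it, along the tool's axes as they then stand; what a row does not reach is not made up. A row lasts 1/12 s, in which the tool goes at most 41.7 mm and 7.16 degrees, less where a joint would pass 70% of its speed; a pose out of reach is approached as far as the arm can. A call is refused whole if a number of a shift passes 41.7 or a number of a turn 7.16, either way. A call with a gripper value outside its range is refused whole. "hand" is the finger opening in mm, from 0 to 87, set as the call begins (left out, the last holds). The fingers move at their own pace and stop on an object; "force" is the grip in N (left out, the last holds). Time passes only in rows, so rows that do not move let the fingers close, or fill a call up. It gives the time, the measured TCP pose, the force, the opening and the grip force at its end, in the units of the state.
- env.get_state(): the state, without advancing time (a new reading comes with each control period).
- env.grab_frame(name): name is "scene" or "top" or "wrist"; returns the picture (400x640x3 uint8, red, green, blue); there is no depth.
- env.get_calibration(name): a dict with "intrinsics" (3x3 intrinsics, pixels), "k1" (the pictures are not rectified: a ray, as slopes to the right and down, at radius r is drawn at 1 + k1 r^2 times it, then the intrinsics apply), "world_to_cam" (4x4, takes a point from world to camera coordinates); the wrist camera has in their place "T_tool_cam" (4x4, takes a point from camera to tool coordinates, whose origin is the TCP and whose axes are the flange's). Camera axes: x right, y up, looking along -z (the intrinsics and any distortion apply to the point x, -y, -z); pixel columns grow to the right and rows downward; lengths in m; the calibration is good to about 2 mm. A picture is of the moment at which its call begins: read the wrist's pose just before it. get_calibration takes no time and is no camera call.
- env.job_done(): hands the job in; it is judged then, once.
Trained networks look in the newest picture that a camera, given by its name, has taken for a name from the list of things; names that differ only in an ending like _2 or _b are one class to them, and where a whole thing is asked for, a point or a joint stands for the part that bears it (a point fixed in the world has none). Each returns a list of dicts, best first, with "score" (0 to 1); they miss things now and then, are a little off and sometimes report something else, mostly with a low value. They report only what shows in the picture. A call takes as long as a camera call.
- env.cut_out(camera, thing): "pixels" (400x640 bool, what is visible of it) and "box" ([left, top, width, height] in pixels, round what is visible of it).
- env.pinpoint(camera, thing): "point" ([row, column] in pixels: a listed point, or the origin of a listed thing).
The state is a dict: "time": time; "qpos": joint angles; "qvel": joint speeds; "tau": joint torques, N m; "ee_pos": TCP position; "tcp_rot": TCP orientation; "wrist_force": force on the tool from outside, world axes, zero at the start; "torque": the same for the moment, N m; "width": opening from 0.0 (shut) to 1.0 (fully open); "grip_force": force on a finger pad.
Only numpy, scipy, OpenCV 4.12 (cv2) and the standard library are available. Lean on these libraries where they do the work, as an engineer would, in place of code of your own. Each camera call takes 0.05 s, during which the arm holds its last target. There are 200 camera calls.

## Working session

There is one attempt and no reset: what is moved stays moved. The work goes in short steps, Python scripts to look and compute and a tool call to move; the robot and the scene stay as the last step left them, time stands still between calls to the robot, and variables do not carry over. Pictures are saved under pics/ and viewed, at most 10 in all, crops included, and the job is handed in when it is done.

Besides the shell and the picture viewer there is one more tool, called after "Request:" by a JSON object that holds its "method" and its "body". step_arm: Moves the arm, as the interface text tells. Its arguments: {"type":"object","properties":{"commands":{"type":"array","items":{"type":"object","properties":{"xyz":{"type":"array","items":{"type":"number"}},"turn":{"type":"number"}}}},"hand":{"type":"number"},"force":{"type":"number"}},"required":["commands"]}

```bash
mkdir -p pics
cat > h.py <<'E'
import numpy as np, cv2
from workcell import env
from scipy.spatial.transform import Rotation as R
def ray(cam,rc):
    c=env.get_calibration(cam);K=np.array(c["intrinsics"]);r,col=rc
    d=np.array([(col-K[0,2])/K[0,0],(r-K[1,2])/K[1,1]]);u=d.copy()
    for _ in range(20): u=d/(1+c["k1"]*(u@u))
    v=np.array([u[0],-u[1],-1.])
    if "world_to_cam" in c: T=np.linalg.inv(np.array(c["world_to_cam"]))
    else:
        s=env.get_state();W=np.eye(4);q=s["tcp_rot"];W[:3,:3]=R.from_quat([q[1],q[2],q[3],q[0]]).as_matrix();W[:3,3]=s["ee_pos"];T=W@np.array(c["T_tool_cam"])
    return T[:3,3],T[:3,:3]@v
def at_z(cam,rc,z):
    o,d=ray(cam,rc);return o+d*(z-o[2])/d[2]
def shot(cam,name):
    f=env.grab_frame(cam);cv2.imwrite(f"pics/{name}.png",f[:,:,::-1]);return f
def st():
    s=env.get_state();q=s["tcp_rot"];M=R.from_quat([q[1],q[2],q[3],q[0]]).as_matrix()
    return np.array(s["ee_pos"]),M,s
E
python3 - <<'E'
from h import *
p,M,s=st();print(s["time"],p,M.round(3).tolist(),s["qpos"])
fs=[shot(c,c+"0") for c in("scene","top")]
Z=dict(cooler=0,door_hinge=.225,door_handle=.225,tote_in=.005,tote=0,sanitizer=0,cups=0)
for c in("scene","top"):
  for n,z in Z.items():
    r=env.pinpoint(c,n)
    for k in r[:1]: print(c,n,round(k["score"],2),np.round(k["point"]),at_z(c,k["point"],z).round(3))
E
ls pics
```

```text
0.0 [0.2925883  0.60756921 0.18612555] [[-0.901, 0.434, -0.001], [0.434, 0.901, -0.002], [-0.0, -0.002, -1.0]] [-1.15088534  0.46941666 -0.04858798  1.53367176  0.02408397  1.14097389
 -0.08228453]
scene door_hinge 0.58 [145. 359.] [0.636 0.267 0.225]
scene door_handle 0.59 [186. 313.] [0.611 0.076 0.225]
scene tote_in 0.94 [278. 191.] [ 0.455 -0.354  0.005]
scene tote 0.74 [280. 192.] [ 0.462 -0.359  0.   ]
scene sanitizer 0.74 [119. 371.] [0.556 0.474 0.   ]
scene cups 0.62 [308. 271.] [ 0.716 -0.26   0.   ]
top door_hinge 0.79 [191. 241.] [0.645 0.257 0.225]
top door_handle 0.51 [200. 304.] [0.614 0.072 0.225]
top tote_in 0.88 [251. 429.] [ 0.463 -0.36   0.005]
top tote 0.82 [256. 432.] [ 0.448 -0.369  0.   ]
top sanitizer 0.8 [227. 191.] [0.564 0.472 0.   ]
top cups 0.72 [181. 392.] [ 0.719 -0.243  0.   ]
scene0.png
top0.png
```

View pics/scene0.png

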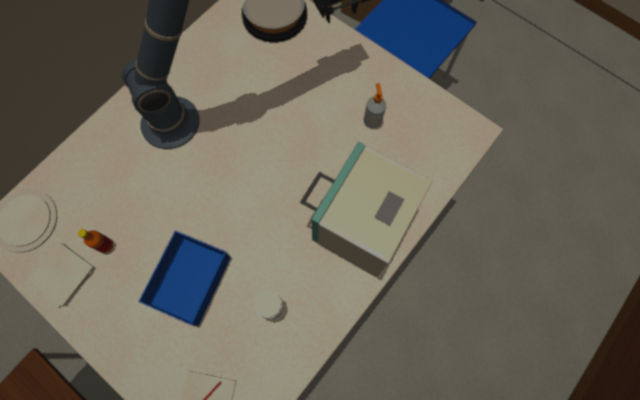

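View pics/top0.png

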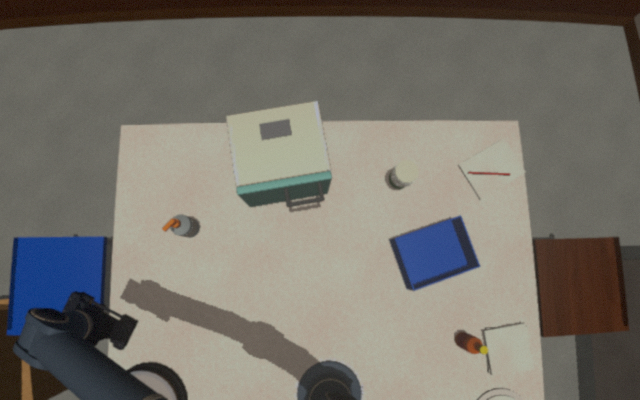

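The scene view shows the shut cooler with its bar handle at about (320,190), tote at (187,280), sanitizer at (375,110) and cups at (270,305). The top view agrees: handle at (305,200). The points are consistent with a yaw of about 0.17. Moving above the handle.

Request:
{"method": "step_arm", "body": {"commands": [{"xyz": [-26,-17,-12]},{"xyz": [-26,-17,-12]},{"xyz": [-26,-17,-12]},{"xyz": [-26,-17,-12]},{"xyz": [-26,-17,-12]},{"xyz": [-26,-17,-12]},{"xyz": [-26,-17,-12]},{"xyz": [-26,-17,-12]},{"xyz": [-26,-17,-12]},{"xyz": [-26,-17,-12]}], "hand": 45}}

```text
validation failed for argument at $.co...
```

Request:
{"method": "step_arm", "body": {"commands": [{"xyz": [-26,-17,-2]},{"xyz": [-26,-17,-2]},{"xyz": [-26,-17,-2]},{"xyz": [-26,-17,-2]},{"xyz": [-26,-17,-2]},{"xyz": [-26,-17,-2]},{"xyz": [-26,-17,-2]},{"xyz": [-26,-17,-2]},{"xyz": [-26,-17,-2]},{"xyz": [-26,-17,-2]}]}}

```text
validation failed for argument at $.co...
```

Request:
{"method": "step_arm", "body": {"commands": [{"xyz": [0,0,0],"turn": 5.4},{"xyz": [0,0,0],"turn": 5.4},{"xyz": [0,0,0],"turn": 5.4},{"xyz": [0,0,0],"turn": 5.4},{"xyz": [0,0,0],"turn": 5.4},{"xyz": [0,0,0],"turn": 5.4},{"xyz": [0,0,0],"turn": 5.4},{"xyz": [0,0,0],"turn": 5.4},{"xyz": [0,0,0],"turn": 5.4},{"xyz": [0,0,0],"turn": 5.4}]}}

```text
time: 1.63
ee_pos: [0.2927, 0.6082, 0.1872]
tcp_rot: [-0.0, 0.643, 0.766, 0.0]
wrist_force: [0.3, -0.7, -0.4]
width: 0.999
grip_force: 0.0
```

Run:
```python
from h import *
p,M,s=st();print(s["time"],p,M.round(3).tolist(),s["qpos"])
shot("wrist","w1")
for n,z in(("door_handle",.225),("door_hinge",.225)):
    for k in env.pinpoint("wrist",n)[:1]: print(n,k["score"],k["point"],at_z("wrist",k["point"],z).round(4))
for k in env.cut_out("wrist","door_handle")[:1]:
    m=k["pixels"].astype(np.uint8);print(k["score"],k["box"])
    (cx,cy),(w,h),a=r=cv2.minAreaRect(cv2.findNonZero(m));b=cv2.boxPoints(r)
    print(r); P=np.array([at_z("wrist",(y,x),.225) for x,y in b]);print(P.round(4).tolist())
    f=env.grab_frame("wrist")[:,:,::-1].copy();f[m>0,2]=255;cv2.imwrite("pics/w1m.png",f)
```

```text
1.6333 [0.29274711 0.60824447 0.18722701] [[-0.174, 0.985, -0.0], [0.985, 0.174, 0.0], [0.0, -0.0, -1.0]] [-1.29246045  0.46800762  0.15588292  1.54210112 -0.07738744  1.13737028
 -0.94555256]
```

Request:
{"method": "step_arm", "body": {"commands": [{"xyz": [-29,11,-12],"turn": 0},{"xyz": [-29,11,-12],"turn": 0},{"xyz": [-29,11,-12],"turn": 0},{"xyz": [-29,11,-12],"turn": 0},{"xyz": [-29,11,-12],"turn": 0},{"xyz": [-29,11,-12],"turn": 0},{"xyz": [-29,11,-12],"turn": 0},{"xyz": [-29,11,-12],"turn": 0},{"xyz": [-29,11,-12],"turn": 0},{"xyz": [-29,11,-12],"turn": 0}], "hand": 45}}

```text
time: 2.67
ee_pos: [0.4534, 0.341, 0.308]
tcp_rot: [-0.0, 0.64, 0.768, 0.0]
wrist_force: [0.1, 0.3, 0.5]
width: 0.52
grip_force: 0.0
```

Request:
{"method": "step_arm", "body": {"commands": [{"xyz": [-29,11,-2],"turn": 0},{"xyz": [-29,11,-2],"turn": 0},{"xyz": [-29,11,-2],"turn": 0},{"xyz": [-29,11,-2],"turn": 0},{"xyz": [-29,11,-2],"turn": 0},{"xyz": [-29,11,-2],"turn": 0},{"xyz": [-29,11,-2],"turn": 0},{"xyz": [-29,11,-2],"turn": 0},{"xyz": [-29,11,-2],"turn": 0},{"xyz": [-29,11,-2],"turn": 0}]}}

```text
time: 3.5
ee_pos: [0.6134, 0.0754, 0.3274]
tcp_rot: [-0.0, 0.64, 0.768, 0.0]
wrist_force: [0.7, -0.2, 0.6]
width: 0.519
grip_force: 0.0
```

Run:
```python
from h import *
p,M,s=st();print(s["time"],p,M.round(3).tolist(),s["qpos"])
f=shot("wrist","w1")[:,:,::-1].copy()
for n,z in(("door_handle",.225),("door_hinge",.225)):
    for k in env.pinpoint("wrist",n)[:1]: print(n,k["score"],k["point"],at_z("wrist",k["point"],z).round(4))
for k in env.cut_out("wrist","door_handle")[:1]:
    m=k["pixels"].astype(np.uint8);print(k["score"],k["box"])
    (cx,cy),(w,h),a=r=cv2.minAreaRect(cv2.findNonZero(m));b=cv2.boxPoints(r)
    print(r); P=np.array([at_z("wrist",(y,x),.225) for x,y in b]);print(P.round(4).tolist())
    f[m>0,2]=255
cv2.imwrite("pics/w1m.png",f)
```

```text
3.5 [0.6134263  0.0753954  0.32741968] [[-0.181, 0.984, 0.0], [0.984, 0.181, 0.0], [0.0, 0.0, -1.0]] [-0.53049868  0.301144    0.45565821  1.49754582 -0.13386747  1.3734568
  0.1152781 ]
door_handle 0.66 [197.5, 315.7] [0.6149 0.0579 0.225 ]
0.92 [306.8, 137.2, 64.4, 111.3]
((336.809814453125, 192.10772705078125), (62.20555877685547, 113.08966064453125), 1.432096242904663)
[[0.6109, 0.0105, 0.225], [0.5946, 0.1224, 0.225], [0.6516, 0.1313, 0.225], [0.6734, 0.0201, 0.225]]
```

View pics/w1m.png

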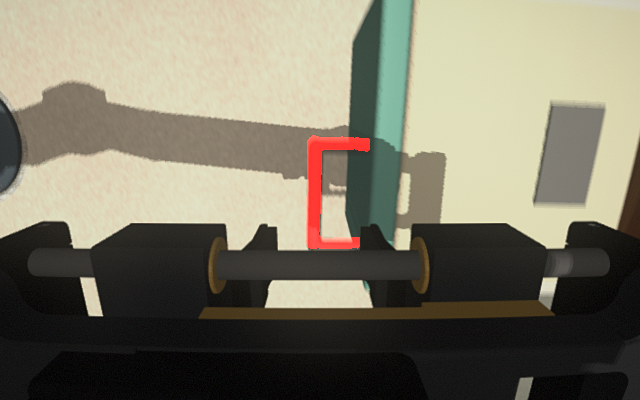

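The wrist picture shows the bar cleanly at column 315, rows 140–246, aligned with the tool; the centre is at (0.615, 0.058). Going down and gripping.

Request:
{"method": "step_arm", "body": {"commands": [{"xyz": [-9,-1,0],"turn": 0},{"xyz": [-8,0,5],"turn": 0},{"xyz": [0,0,15],"turn": 0},{"xyz": [0,0,15],"turn": 0},{"xyz": [0,0,15],"turn": 0},{"xyz": [0,0,15],"turn": 0},{"xyz": [0,0,15],"turn": 0},{"xyz": [0,0,15],"turn": 0},{"xyz": [0,0,15],"turn": 0},{"xyz": [0,0,11],"turn": 0}], "hand": 45}}

```text
time: 4.53
ee_pos: [0.6139, 0.0601, 0.2045]
tcp_rot: [-0.001, 0.64, 0.768, -0.001]
wrist_force: [0.1, -0.3, -0.3]
width: 0.513
grip_force: 0.0
```

Request:
{"method": "step_arm", "body": {"commands": [{"xyz": [0,0,0],"turn": 0},{"xyz": [0,0,0],"turn": 0},{"xyz": [0,0,0],"turn": 0},{"xyz": [0,0,0],"turn": 0},{"xyz": [0,0,0],"turn": 0},{"xyz": [0,0,0],"turn": 0},{"xyz": [0,0,0],"turn": 0},{"xyz": [0,0,0],"turn": 0},{"xyz": [0,0,0],"turn": 0},{"xyz": [0,0,0],"turn": 0}], "hand": 5, "force": 15}}

```text
time: 5.37
ee_pos: [0.6149, 0.0599, 0.2062]
tcp_rot: [-0.0, 0.641, 0.768, 0.0]
wrist_force: [-0.7, -0.3, -0.5]
width: 0.061
grip_force: 0.0
```

Run:
```python
from h import *
a=shot("wrist","w2");t=shot("top","t2")
c=cv2.resize(t[130:250,210:370],(800,600));cv2.imwrite("pics/v2.png",np.vstack([cv2.resize(a,(480,300)),cv2.resize(t[130:230,230:390],(480,300))])[:,:,::-1])
```

```text
(no output)
```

View pics/v2.png

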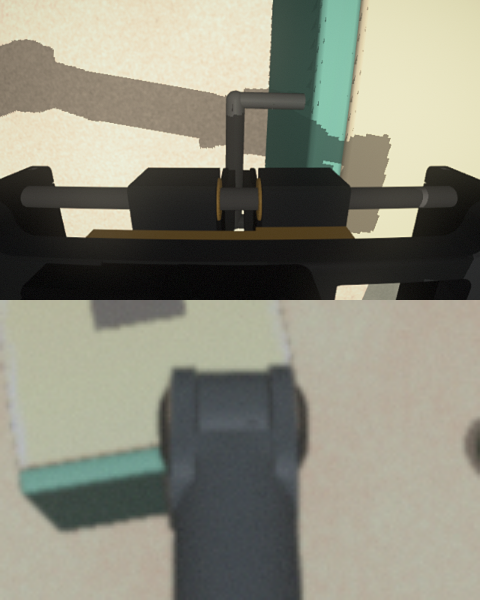

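Run:
```python
from h import *
a=cv2.imread("pics/w2.png");cv2.imwrite("pics/v3.png",cv2.resize(a[110:320,250:390],(400,600),interpolation=cv2.INTER_CUBIC))
s=st();print(s[2]["width"],s[2]["grip_force"],s[0])
for k in env.pinpoint("wrist","door_handle")[:1]: print(k["score"],k["point"],at_z("wrist",k["point"],.225).round(4))
# pixel width of bar vs distance -> height
c=env.get_calibration("wrist");print(np.array(c["T_tool_cam"]).round(3).tolist(),c["intrinsics"])
for x in(305,313,321):print(x,[at_z("wrist",(160,x),z).round(4).tolist() for z in(.2,.225,.25)])
```

```text
0.057107537588520524 0.0 [0.61492623 0.05989996 0.20612048]
0.74 [219.2, 313.0] [0.611  0.0671 0.225 ]
[[0.0, 0.968, 0.252, 0.069], [1.0, -0.001, 0.001, 0.001], [0.001, 0.252, -0.968, -0.198], [0.0, 0.0, 0.0, 1.0]] [[319.86799378   0.         318.33238495]
 [  0.         319.86799378 195.99329681]
 [  0.           0.           1.        ]]
305 [[0.6, 0.0971, 0.2], [0.6005, 0.1008, 0.225], [0.6009, 0.1046, 0.25]]
313 [[0.6051, 0.0981, 0.2], [0.6049, 0.1016, 0.225], [0.6047, 0.1052, 0.25]]
321 [[0.6102, 0.099, 0.2], [0.6093, 0.1025, 0.225], [0.6085, 0.1059, 0.25]]
```

View pics/v3.png

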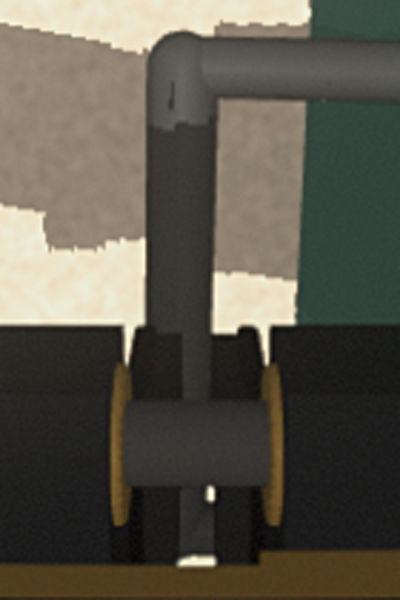

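Run:
```python
from h import *
import h
a=cv2.imread("pics/w1.png");b=cv2.imread("pics/w2.png")
# bar profile widths & centre in dark pixels, and post row extents
for im,r,c in((a,180,330),(b,150,290)):
    print(im[r,300:345].mean(1).astype(int).tolist()); print(im[120:160,c+10 if im is a else 340].mean(1).astype(int).tolist())
c=env.get_calibration("wrist");T=np.array(c["T_tool_cam"])
p,M,s=st()
def cr(rc,p,M):
    K=np.array(c["intrinsics"]);d=np.array([(rc[1]-K[0,2])/K[0,0],(rc[0]-K[1,2])/K[1,1]]);u=d.copy()
    for _ in range(20):u=d/(1+c["k1"]*(u@u))
    return p+M@T[:3,3],M@T[:3,:3]@np.array([u[0],-u[1],-1])
M1=np.array([[-.181,.984,0],[.984,.181,0],[0,0,-1]])
for r1,r2 in(((145,340),(134,345)),((143,316),(131,313))):
    o1,d1=cr(r1,np.array([.6134,.0754,.3274]),M1);o2,d2=cr(r2,p,M)
    t=np.linalg.lstsq(np.c_[d1,-d2],o2-o1,rcond=None)[0];print(o1+d1*t[0],o2+d2*t[1],o1,o2)
```

```text
[206, 207, 209, 211, 213, 214, 204, 169, 120, 54, 48, 54, 53, 53, 54, 57, 55, 53, 52, 50, 59, 83, 92, 112, 120, 117, 118, 120, 120, 120, 117, 116, 115, 116, 118, 118, 121, 122, 120, 118, 118, 118, 118, 120, 118]
[208, 210, 210, 211, 207, 179, 119, 115, 120, 123, 123, 122, 122, 122, 123, 123, 117, 110, 105, 95, 89, 77, 68, 56, 55, 51, 54, 53, 49, 61, 75, 79, 87, 96, 101, 109, 116, 120, 120, 119]
[126, 74, 66, 74, 77, 81, 82, 87, 87, 89, 91, 93, 94, 99, 98, 93, 89, 86, 83, 81, 79, 76, 70, 62, 56, 59, 93, 129, 128, 128, 129, 131, 133, 130, 127, 125, 122, 123, 126, 127, 127, 126, 124, 122, 123]
[131, 132, 120, 74, 68, 74, 79, 82, 83, 87, 88, 92, 93, 94, 95, 95, 90, 88, 84, 82, 80, 73, 70, 62, 72, 107, 129, 131, 130, 129, 127, 129, 127, 132, 133, 133, 134, 132, 134, 134]
[0.62811421 0.11667049 0.20753675] [0.62142603 0.11821879 0.20685367] [0.60169904 0.14296146 0.52576739] [0.60338662 0.12746999 0.40445171]
[0.60372864 0.12156775 0.28835563] [0.60253617 0.12101948 0.28839484] [0.60169904 0.14296146 0.52576739] [0.60338662 0.12746999 0.40445171]
```

Request:
{"method": "step_arm", "body": {"commands": [{"xyz": [0,0,0],"turn": 0},{"xyz": [0,0,0],"turn": 0},{"xyz": [0,0,0],"turn": 0},{"xyz": [0,0,0],"turn": 0},{"xyz": [0,0,0],"turn": 0},{"xyz": [0,0,0],"turn": 0},{"xyz": [0,-3,0],"turn": 0},{"xyz": [0,0,5],"turn": 0},{"xyz": [0,0,5],"turn": 0},{"xyz": [0,0,5],"turn": 0}], "hand": 45}}

```text
time: 6.35
ee_pos: [0.6117, 0.0594, 0.1905]
tcp_rot: [-0.0, 0.641, 0.768, -0.0]
wrist_force: [-0.1, 0.3, 0.1]
width: 0.513
grip_force: 0.0
```

Request:
{"method": "step_arm", "body": {"commands": [{"xyz": [0,0,0],"turn": 0},{"xyz": [0,0,0],"turn": 0},{"xyz": [0,0,0],"turn": 0},{"xyz": [0,0,0],"turn": 0},{"xyz": [0,0,0],"turn": 0},{"xyz": [0,0,0],"turn": 0},{"xyz": [0,0,0],"turn": 0},{"xyz": [0,0,0],"turn": 0},{"xyz": [0,0,0],"turn": 0},{"xyz": [0,0,0],"turn": 0}], "hand": 5, "force": 15}}

```text
time: 7.18
ee_pos: [0.6112, 0.0592, 0.1912]
tcp_rot: [-0.001, 0.641, 0.768, -0.001]
wrist_force: [-5.4, -0.9, 3.8]
width: 0.143
grip_force: 15.1
```

Request:
{"method": "step_arm", "body": {"commands": [{"xyz": [0,0,0],"turn": 0},{"xyz": [0,0,0],"turn": 0},{"xyz": [0,0,0],"turn": 0},{"xyz": [0,0,0],"turn": 0},{"xyz": [0,0,0],"turn": 0},{"xyz": [0,0,1],"turn": 0},{"xyz": [0,0,2],"turn": 0},{"xyz": [0,0,2],"turn": 0},{"xyz": [0,0,2],"turn": 0},{"xyz": [0,0,0],"turn": 0}], "hand": 40}}

```text
time: 8.02
ee_pos: [0.6116, 0.0594, 0.1835]
tcp_rot: [-0.0, 0.641, 0.768, -0.0]
wrist_force: [-0.6, 0.4, 0.5]
width: 0.457
grip_force: 0.0
```

Request:
{"method": "step_arm", "body": {"commands": [{"xyz": [0,0,0],"turn": 0},{"xyz": [0,0,0],"turn": 0},{"xyz": [0,0,0],"turn": 0},{"xyz": [0,0,0],"turn": 0},{"xyz": [0,0,0],"turn": 0},{"xyz": [0,0,0],"turn": 0},{"xyz": [0,0,0],"turn": 0},{"xyz": [0,0,0],"turn": 0},{"xyz": [0,0,0],"turn": 0},{"xyz": [0,0,0],"turn": 0}], "hand": 5, "force": 15}}

```text
time: 8.85
ee_pos: [0.6111, 0.0592, 0.1841]
tcp_rot: [-0.001, 0.641, 0.768, -0.001]
wrist_force: [-5.0, -0.5, 4.0]
width: 0.15
grip_force: 15.0
```

Run:
```python
from h import *
a=shot("wrist","w4");print(st()[2]["qpos"])
cv2.imwrite("pics/v4.png",cv2.resize(a[100:300,240:400],(480,600),interpolation=cv2.INTER_CUBIC)[:,:,::-1])
```

```text
[-0.49056749  0.38944385  0.43625423  1.70886948 -0.18263929  1.0853653
  0.18220205]
```

View pics/v4.png

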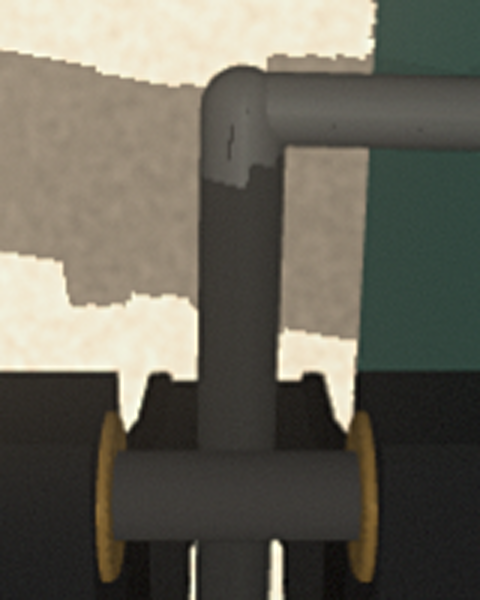

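The bar now lies between the pads and is gripped, opening about 13 mm; the real fingertips sit about 30 mm short of the stated TCP. Now pulling along the arc, starting gently.

Request:
{"method": "step_arm", "body": {"commands": [{"xyz": [1.2,-3.4,0],"turn": 1},{"xyz": [2.4,-6.7,0],"turn": 2},{"xyz": [2.4,-6.7,0],"turn": 2},{"xyz": [3.6,-10,0],"turn": 3},{"xyz": [3.6,-10,0],"turn": 3},{"xyz": [3.6,-10,0],"turn": 3},{"xyz": [3.6,-10,0],"turn": 3},{"xyz": [3.6,-10,0],"turn": 3},{"xyz": [3.6,-10,0],"turn": 3},{"xyz": [2.4,-6.7,0],"turn": 2}]}}

```text
time: 9.73
ee_pos: [0.5293, 0.09, 0.1841]
tcp_rot: [0.001, 0.793, 0.61, 0.0]
wrist_force: [-0.3, -2.8, 0.1]
width: 0.155
grip_force: 15.0
```

Request:
{"method": "step_arm", "body": {"commands": [{"xyz": [3.6,-10,0],"turn": 3},{"xyz": [5,-13.3,0],"turn": 4},{"xyz": [5,-13.3,0],"turn": 4},{"xyz": [5,-13.3,0],"turn": 4},{"xyz": [5,-13.3,0],"turn": 4},{"xyz": [5,-13.3,0],"turn": 4},{"xyz": [5,-13.3,0],"turn": 4},{"xyz": [5,-13.3,0],"turn": 4},{"xyz": [3.6,-10,0],"turn": 3},{"xyz": [2.4,-6.7,0],"turn": 2}]}}

```text
time: 10.57
ee_pos: [0.4484, 0.1889, 0.1841]
tcp_rot: [-0.0, 0.942, 0.336, -0.002]
wrist_force: [-6.4, -3.5, 6.7]
width: 0.156
grip_force: 15.0
```

Request:
{"method": "step_arm", "body": {"commands": [{"xyz": [2.4,-6.7,0],"turn": 2},{"xyz": [3.6,-10,0],"turn": 3},{"xyz": [3.6,-10,0],"turn": 3},{"xyz": [3.6,-10,0],"turn": 3},{"xyz": [3.6,-10,0],"turn": 3},{"xyz": [3.6,-10,0],"turn": 3},{"xyz": [3.6,-10,0],"turn": 3},{"xyz": [2.4,-6.7,0],"turn": 2},{"xyz": [1.2,-3.4,0],"turn": 1},{"xyz": [0,0,0],"turn": 0}]}}

```text
time: 11.4
ee_pos: [0.4342, 0.2713, 0.1841]
tcp_rot: [-0.001, 0.99, 0.143, -0.003]
wrist_force: [-10.8, 0.7, 7.2]
width: 0.156
grip_force: 15.0
```

Request:
{"method": "step_arm", "body": {"commands": [{"xyz": [0,0,0],"turn": 0},{"xyz": [0,0,0],"turn": 0},{"xyz": [0,0,0],"turn": 0},{"xyz": [0,0,0],"turn": 0},{"xyz": [0,0,0],"turn": 0},{"xyz": [0,0,-10],"turn": 0},{"xyz": [0,0,-30],"turn": 0},{"xyz": [0,0,-30],"turn": 0},{"xyz": [0,0,-35],"turn": 0},{"xyz": [0,0,-30],"turn": 0}], "hand": 35}}

```text
time: 12.23
ee_pos: [0.4383, 0.2682, 0.3221]
tcp_rot: [-0.001, 0.99, 0.141, 0.001]
wrist_force: [-0.3, 0.8, -0.4]
width: 0.401
grip_force: 0.0
```

Request:
{"method": "step_arm", "body": {"commands": [{"xyz": [0,0,0],"turn": -7},{"xyz": [0,0,0],"turn": -7},{"xyz": [0,0,0],"turn": -7},{"xyz": [0,0,0],"turn": -7},{"xyz": [0,0,0],"turn": -7},{"xyz": [0,0,0],"turn": -7},{"xyz": [0,0,0],"turn": -7},{"xyz": [0,0,0],"turn": -7},{"xyz": [0,0,0],"turn": -7},{"xyz": [0,0,0],"turn": -7}], "hand": 66}}

```text
time: 13.07
ee_pos: [0.4381, 0.2683, 0.32]
tcp_rot: [0.0, 0.728, 0.686, 0.001]
wrist_force: [-0.0, 0.2, -0.0]
width: 0.756
grip_force: 0.0
```

Request:
{"method": "step_arm", "body": {"commands": [{"xyz": [0,0,0],"turn": -7},{"xyz": [0,0,0],"turn": -7},{"xyz": [0,0,0],"turn": -6},{"xyz": [-17,10,0],"turn": 0},{"xyz": [-17,10,0],"turn": 0},{"xyz": [-17,10,0],"turn": 0},{"xyz": [-17,10,0],"turn": 0},{"xyz": [-17,10,0],"turn": 0},{"xyz": [-17,10,0],"turn": 0},{"xyz": [-12,10,0],"turn": 0}]}}

```text
time: 13.9
ee_pos: [0.5381, 0.1766, 0.3201]
tcp_rot: [0.001, 0.601, 0.799, 0.0]
wrist_force: [-0.2, 0.1, -0.2]
width: 0.756
grip_force: 0.0
```

Run:
```python
from h import *
p,M,s=st();print(s["time"],p,M.round(3).tolist(),s["qpos"])
f=shot("wrist","w5")[:,:,::-1].copy();shot("top","t5")
for n in("juice","milk"):
  for cam in("wrist","top"):
    for k in env.cut_out(cam,n)[:1]:
        m=k["pixels"].astype(np.uint8);print(cam,n,k["score"],k["box"])
        r=cv2.minAreaRect(cv2.findNonZero(m))
        print([at_z(cam,(y,x),.222).round(3).tolist() for x,y in cv2.boxPoints(r)])
        if cam=="wrist": f[m>0,2 if n=="juice" else 0]=255
cv2.imwrite("pics/w5m.png",f)
for k in env.pinpoint("top","door_hinge")[:1]:print(k,at_z("top",k["point"],.225))
```

```text
13.9 [0.53807556 0.17659525 0.3201401 ] [[-0.278, 0.961, 0.001], [0.961, 0.278, -0.0], [-0.0, 0.001, -1.0]] [-0.85432731  0.21097991  0.56571686  1.63362674 -0.11538316  1.32924924
  0.0107554 ]
wrist juice 0.77 [244.5, 145.6, 59.4, 63.6]
[[0.46, 0.196, 0.222], [0.513, 0.211, 0.222], [0.529, 0.152, 0.222], [0.473, 0.135, 0.222]]
top juice 0.41 [274.2, 203.0, 13.2, 52.3]
[[0.605, 0.164, 0.222], [0.609, 0.142, 0.222], [0.462, 0.119, 0.222], [0.459, 0.141, 0.222]]
wrist milk 0.73 [333.0, 146.7, 62.0, 65.7]
[[0.54, 0.221, 0.222], [0.594, 0.237, 0.222], [0.615, 0.178, 0.222], [0.558, 0.161, 0.222]]
top milk 0.39 [272.1, 206.3, 6.0, 17.2]
[[0.59, 0.168, 0.222], [0.592, 0.16, 0.222], [0.556, 0.15, 0.222], [0.554, 0.158, 0.222]]
```

View pics/w5m.png

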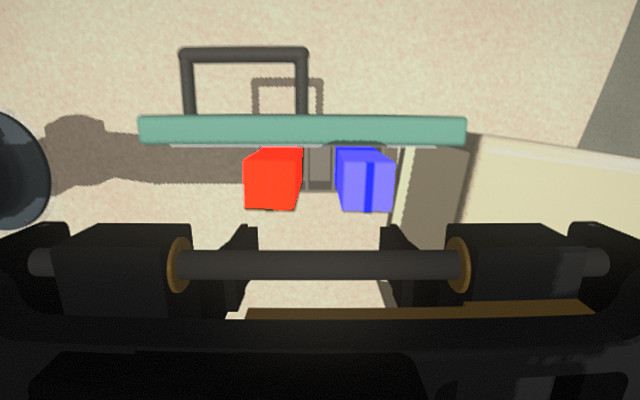

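Wrist view: juice (red mask, 244–303 × 146–209) stands in the free-edge pocket, milk (blue) in the hinge pocket. Its top centre is (0.491, 0.165), matching the predicted pocket position. Moving over it and down.

Request:
{"method": "step_arm", "body": {"commands": [{"xyz": [-1,-16,0],"turn": 0},{"xyz": [-1,-16,0],"turn": 0},{"xyz": [0,-16,0],"turn": 0},{"xyz": [0,0,20],"turn": 0},{"xyz": [0,0,20],"turn": 0},{"xyz": [0,0,20],"turn": 0},{"xyz": [0,0,20],"turn": 0},{"xyz": [0,0,20],"turn": 0},{"xyz": [0,0,10],"turn": 0},{"xyz": [0,0,10],"turn": 0}], "hand": 70}}

```text
time: 15.08
ee_pos: [0.4908, 0.1639, 0.1985]
tcp_rot: [-0.0, 0.599, 0.801, -0.0]
wrist_force: [-0.4, -0.7, 0.6]
width: 0.804
grip_force: 0.0
```

Run:
```python
from h import *
print(st()[0]);shot("wrist","w6")
```

```text
[0.49076685 0.16391694 0.19853039]
```

View pics/w6.png

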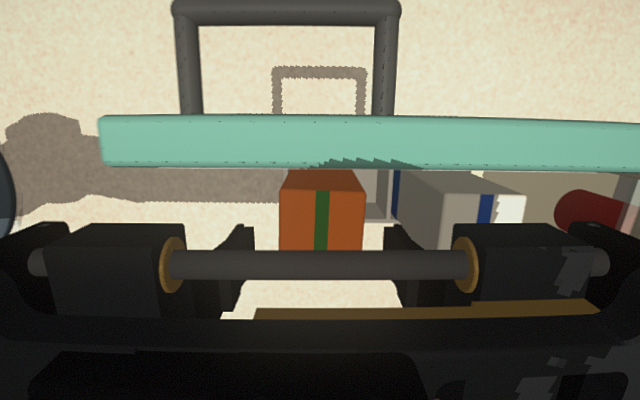

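The juice (orange top at cols 280–363) is centred between the open fingers, and the milk is clear of them. Going down further and gripping.

Request:
{"method": "step_arm", "body": {"commands": [{"xyz": [0,-1,7],"turn": 0},{"xyz": [0,0,7],"turn": 0},{"xyz": [0,0,7],"turn": 0},{"xyz": [0,0,6],"turn": 0},{"xyz": [0,0,6],"turn": 0},{"xyz": [0,0,0],"turn": 0},{"xyz": [0,0,0],"turn": 0},{"xyz": [0,0,0],"turn": 0},{"xyz": [0,0,0],"turn": 0},{"xyz": [0,0,0],"turn": 0}]}}

```text
time: 15.97
ee_pos: [0.4907, 0.1631, 0.1665]
tcp_rot: [0.0, 0.6, 0.8, 0.0]
wrist_force: [-0.0, -0.4, 1.1]
width: 0.803
grip_force: 0.0
```

Request:
{"method": "step_arm", "body": {"commands": [{"xyz": [0,0,0],"turn": 0},{"xyz": [0,0,0],"turn": 0},{"xyz": [0,0,0],"turn": 0},{"xyz": [0,0,0],"turn": 0},{"xyz": [0,0,0],"turn": 0},{"xyz": [0,0,0],"turn": 0},{"xyz": [0,0,0],"turn": 0},{"xyz": [0,0,0],"turn": 0},{"xyz": [0,0,0],"turn": 0},{"xyz": [0,0,0],"turn": 0}], "hand": 35, "force": 25}}

```text
time: 16.8
ee_pos: [0.4906, 0.1631, 0.1662]
tcp_rot: [0.0, 0.6, 0.8, 0.0]
wrist_force: [0.0, 0.9, 0.6]
width: 0.581
grip_force: 24.7
```

Request:
{"method": "step_arm", "body": {"commands": [{"xyz": [0,0,-4],"turn": 0},{"xyz": [0,0,-8],"turn": 0},{"xyz": [0,0,-8],"turn": 0},{"xyz": [0,0,0],"turn": 0},{"xyz": [0,0,0],"turn": 0},{"xyz": [0,0,0],"turn": 0},{"xyz": [0,0,0],"turn": 0},{"xyz": [0,0,0],"turn": 0},{"xyz": [0,0,0],"turn": 0},{"xyz": [0,0,0],"turn": 0}]}}

```text
time: 17.63
ee_pos: [0.4903, 0.163, 0.1859]
tcp_rot: [-0.0, 0.6, 0.8, -0.0]
wrist_force: [0.5, -0.2, -2.2]
width: 0.572
grip_force: 24.7
```

Request:
{"method": "step_arm", "body": {"commands": [{"xyz": [0,0,-12],"turn": 0},{"xyz": [0,0,-14],"turn": 0},{"xyz": [0,0,-14],"turn": 0},{"xyz": [0,0,-14],"turn": 0},{"xyz": [0,0,-14],"turn": 0},{"xyz": [0,0,-12],"turn": 0},{"xyz": [-8,-3,-8],"turn": 0},{"xyz": [-14,-5,-2],"turn": 0},{"xyz": [-24,-8,0],"turn": 0},{"xyz": [-24,-8,0],"turn": 0}]}}

```text
time: 18.47
ee_pos: [0.4863, 0.087, 0.2756]
tcp_rot: [-0.0, 0.6, 0.8, -0.001]
wrist_force: [0.6, 0.1, -3.1]
width: 0.573
grip_force: 24.7
```

Request:
{"method": "step_arm", "body": {"commands": [{"xyz": [-28,-10,0],"turn": 0},{"xyz": [-28,-10,0],"turn": 0},{"xyz": [-28,-10,0],"turn": 0},{"xyz": [-28,-10,0],"turn": 0},{"xyz": [-28,-10,0],"turn": 0},{"xyz": [-28,-10,0],"turn": 0},{"xyz": [-28,-10,0],"turn": 0},{"xyz": [-28,-10,0],"turn": 0},{"xyz": [-28,-10,0],"turn": 0},{"xyz": [-28,-10,0],"turn": 0}]}}

```text
time: 19.3
ee_pos: [0.4675, -0.2103, 0.2755]
tcp_rot: [-0.001, 0.6, 0.8, -0.0]
wrist_force: [0.2, 0.3, -2.0]
width: 0.576
grip_force: 24.7
```

Request:
{"method": "step_arm", "body": {"commands": [{"xyz": [-28,-10,0],"turn": 0},{"xyz": [-28,-10,0],"turn": 0},{"xyz": [-28,-10,0],"turn": 0},{"xyz": [-24,-9,0],"turn": 0},{"xyz": [-14,-8,0],"turn": 0},{"xyz": [-8,-5,0],"turn": 0},{"xyz": [0,0,0],"turn": 0},{"xyz": [0,0,0],"turn": 0},{"xyz": [0,0,0],"turn": 0},{"xyz": [0,0,0],"turn": 0}]}}

```text
time: 20.13
ee_pos: [0.4567, -0.3455, 0.2759]
tcp_rot: [-0.0, 0.599, 0.801, 0.001]
wrist_force: [-0.4, 0.1, -2.4]
width: 0.576
grip_force: 24.7
```

Run:
```python
from h import *
p,M,s=st();print(s["time"],p,M.round(3).tolist(),s["qpos"])
a=shot("scene","s7");b=shot("top","t7")
for c in("scene","top"):
  for k in env.pinpoint(c,"tote_in")[:1]: print(c,k["score"],at_z(c,k["point"],.005).round(3))
  for k in env.cut_out(c,"tote")[:1]:
    print(k["score"],cv2.minAreaRect(cv2.findNonZero(k["pixels"].astype(np.uint8))))
  for k in env.cut_out(c,"juice")[:1]: print("juice",k["score"],k["box"])
cv2.imwrite("pics/v7.png",np.hstack([cv2.resize(a[90:350,130:450],(400,325)),cv2.resize(b[140:310,220:490],(400,325))])[:,:,::-1])
```

```text
20.1333 [ 0.4566596  -0.34547576  0.27590241] [[-0.283, 0.959, 0.0], [0.959, 0.283, 0.001], [0.001, 0.001, -1.0]] [-0.12169173  0.30550391  0.90009305  1.69974944 -0.25134294  1.25854271
  1.12087319]
0.73 ((184.66973876953125, 277.77923583984375), (67.35961151123047, 85.66451263427734), 25.016895294189453)
juice 0.62 [155.3, 245.5, 37.0, 35.5]
top 0.8 [ 0.462 -0.363  0.005]
0.97 ((427.2176818847656, 255.59793090820312), (56.9938850402832, 63.10588073730469), 70.86636352539062)
juice 0.7 [427.4, 237.6, 39.1, 25.5]
```

View pics/v7.png

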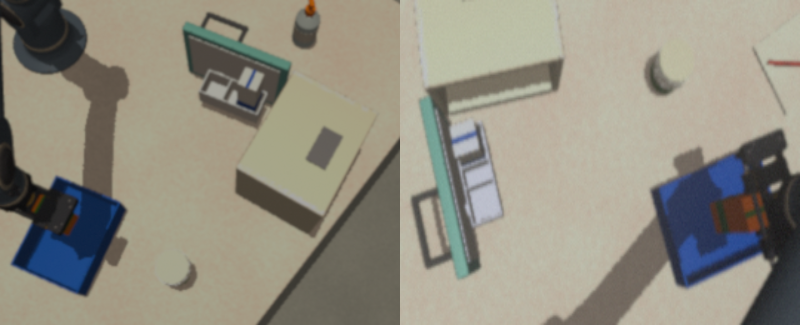

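The pictures show the door square and open, milk in its rack, and the juice held over the tote. Lowering it.

Request:
{"method": "step_arm", "body": {"commands": [{"xyz": [-6,-2,8],"turn": 0},{"xyz": [-5,-1,14],"turn": 0},{"xyz": [0,0,16],"turn": 0},{"xyz": [0,0,16],"turn": 0},{"xyz": [0,0,16],"turn": 0},{"xyz": [0,0,16],"turn": 0},{"xyz": [0,0,16],"turn": 0},{"xyz": [0,0,16],"turn": 0},{"xyz": [0,0,12],"turn": 0},{"xyz": [0,0,6],"turn": 0}]}}

```text
time: 21.37
ee_pos: [0.4548, -0.358, 0.1373]
tcp_rot: [-0.002, 0.6, 0.8, -0.0]
wrist_force: [-0.2, 0.7, -3.1]
width: 0.571
grip_force: 24.7
```

Request:
{"method": "step_arm", "body": {"commands": [{"xyz": [0,0,3],"turn": 0},{"xyz": [0,0,2],"turn": 0},{"xyz": [0,0,2],"turn": 0},{"xyz": [0,0,1],"turn": 0},{"xyz": [0,0,1],"turn": 0},{"xyz": [0,0,1],"turn": 0},{"xyz": [0,0,0],"turn": 0},{"xyz": [0,0,0],"turn": 0},{"xyz": [0,0,0],"turn": 0},{"xyz": [0,0,0],"turn": 0}]}}

```text
time: 22.2
ee_pos: [0.4563, -0.3585, 0.1302]
tcp_rot: [0.0, 0.6, 0.8, 0.0]
wrist_force: [0.6, 0.5, -3.0]
width: 0.574
grip_force: 24.7
```

Not in contact yet; going on slowly.

Request:
{"method": "step_arm", "body": {"commands": [{"xyz": [0,0,1],"turn": 0},{"xyz": [0,0,0],"turn": 0},{"xyz": [0,0,1],"turn": 0},{"xyz": [0,0,0],"turn": 0},{"xyz": [0,0,1],"turn": 0},{"xyz": [0,0,0],"turn": 0},{"xyz": [0,0,0],"turn": 0},{"xyz": [0,0,0],"turn": 0},{"xyz": [0,0,0],"turn": 0},{"xyz": [0,0,0],"turn": 0}]}}

```text
time: 23.03
ee_pos: [0.4574, -0.3597, 0.1292]
tcp_rot: [0.002, 0.6, 0.8, 0.0]
wrist_force: [-0.4, 0.2, 8.8]
width: 0.574
grip_force: 24.8
```

Request:
{"method": "step_arm", "body": {"commands": [{"xyz": [0,0,-1],"turn": 0},{"xyz": [0,0,0],"turn": 0},{"xyz": [0,0,0],"turn": 0},{"xyz": [0,0,0],"turn": 0},{"xyz": [0,0,0],"turn": 0},{"xyz": [0,0,0],"turn": 0},{"xyz": [0,0,0],"turn": 0},{"xyz": [0,0,0],"turn": 0},{"xyz": [0,0,0],"turn": 0},{"xyz": [0,0,0],"turn": 0}], "hand": 72}}

```text
time: 23.87
ee_pos: [0.4562, -0.3585, 0.1281]
tcp_rot: [-0.0, 0.6, 0.8, 0.0]
wrist_force: [0.0, -0.5, 0.3]
width: 0.83
grip_force: 0.0
```

Request:
{"method": "step_arm", "body": {"commands": [{"xyz": [0,0,-6],"turn": 0},{"xyz": [0,0,-12],"turn": 0},{"xyz": [0,0,-20],"turn": 0},{"xyz": [0,0,-25],"turn": 0},{"xyz": [0,0,-25],"turn": 0},{"xyz": [0,0,-25],"turn": 0},{"xyz": [0,0,-25],"turn": 0},{"xyz": [0,0,-12],"turn": 0},{"xyz": [0,0,0],"turn": 0},{"xyz": [0,0,0],"turn": 0}]}}

```text
time: 24.7
ee_pos: [0.4562, -0.3584, 0.2783]
tcp_rot: [0.0, 0.6, 0.8, 0.0]
wrist_force: [-0.4, 0.4, -0.9]
width: 0.828
grip_force: 0.0
```

Run:
```python
from h import *
a=shot("scene","s8");b=shot("wrist","w8")
cv2.imwrite("pics/v8.png",np.hstack([cv2.resize(a[90:350,130:450],(400,325)),cv2.resize(b,(400,325))])[:,:,::-1])
```

```text
(no output)
```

View pics/v8.png

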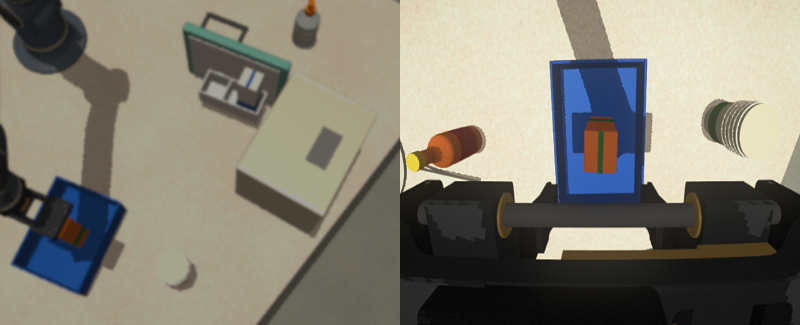

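The juice stands upright inside the tote, the gripper is clear, the door is open and the milk is in its rack. Handing in.

```bash
python3 -c "
from workcell import env
print(env.job_done())"
```

```text
the job is handed in; nothing more can be done
None
```

The job is handed in, though no verdict came back. In the last pictures the door stood open at about 1.48 rad by my estimate. The juice was upright in the blue tote, set down under light contact, and the milk was still in its rack. The sanitizer and cups looked unmoved.

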